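# Roll the forming bar onto the bend line

## Robot

A 6-joint arm with a two-finger parallel gripper is mounted at the origin on the work surface. World frame = base frame: x ahead of the robot, y to its left, z up, the work surface at z = 0. Lengths are in m, angles in rad, forces in N, time in s.
With the tool pointing down it reaches from about 0.35 to 0.725 m from the base axis. Payload 6 kg.
Tool frame: the origin (TCP) lies on the centre line of the jaws, within the pads' length; the fingertips stand 22 mm ahead of it and the grasp point (between the pads) lies 3 mm ahead of it; z points along the fingers, y is the line along which they close (so a half turn about z gives the same grasp; the last joint's range is limited). The gripper opens to 85 mm and grips with 20 to 120 N. Pads are 22 mm wide; open, the fingers measure 114 mm over their backs; the gripper's body (76 mm by 85 mm) begins 54 mm behind the grasp point. The pads swing forward as they close: fully open they stand 13 mm farther back than shut.
Start: joints at [1.555, 0.04, 0.085, 0, -1.615, -0.334], TCP at [0.206, 0.564, 0.253] pointing down, gripper open.
Joint ranges: [-2.56, 2.56], [-1.29, 2.01], [-1.08, 1.49], [-3.29, 1.98], [-2.81, -0.18], [-2.99, 2.99]. Speed limits (rad/s): [2.57, 2.57, 3.01, 3.14, 3.14, 3.14].

## Interface

Orientations are given as a unit quaternion [w, x, y, z].
In Python, from station import ctrl gives the robot as it stands. Calls block until the motion is done:
- ctrl.move_pose(position, orientation): joint-space move of the TCP to a pose.
- ctrl.move_linear(position, orientation=None, max_speed=0.15, guard=None): straight line of the TCP; orientation=None keeps the orientation; max_speed is the mean speed in m/s. With guard (N) it stops when the force on the tool has changed by that much, and returns True; else False.
- ctrl.move_j(angles): joint-space move.
- ctrl.set_gripper(opening, force=None): opening from 0.0 (shut) to 1.0 (fully open); force is the grip in N (None keeps the last); returns when the fingers have stopped.
- ctrl.wait(seconds).
- ctrl.solve_ik(position, orientation): joint angles nearest the present ones, or None.
- ctrl.sense(): the state.
- ctrl.capture(name): name is "scene" or "top"; returns the picture (400x640x3 uint8, red, green, blue); there is no depth.
- ctrl.camera_model(name): a dict with "fx", "fy", "cx", "cy" (pixels), "R" (3x3) and "t" (3): a world point X has camera coordinates R X + t. Camera axes: x right, y down, z forward; pixel columns grow to the right and rows downward; lengths in m; the calibration is good to about 2 mm. A picture is of the moment at which its call begins. camera_model takes no time and is no camera call.
A pose or a line that the arm cannot do raises ctrl.Unreachable and nothing moves.
- ctrl.finish_job(): hands the job in; it is judged then, once.
Trained networks look in the newest picture that a camera, given by its name, has taken for a name from the list of things; names that differ only in an ending like _2 or _b are one class to them, and where a whole thing is asked for, a point or a joint stands for the part that bears it (a point fixed in the world has none). Each returns a list of dicts, best first, with "conf" (0 to 1); they miss things now and then, are a little off and sometimes report something else, mostly with a low value. They report only what shows in the picture. A call takes as long as a camera call.
- ctrl.regions_of(name, camera): "region" (400x640 bool, what is visible of it) and "box" ([left, top, right, bottom] in pixels, round what is visible of it).
- ctrl.place_of(name, camera): "pixel" ([column, row] in pixels: a listed point, or the origin of a listed thing).
The state is a dict: "t": time; "joint_pos": joint angles; "joint_velocities": joint speeds; "joint_torque": joint torques, N m; "tool_pos": TCP position; "tool_rot": TCP orientation; "force": force on the tool from outside, world axes, zero at the start; "torque": the same for the moment, N m; "finger_gap": opening from 0.0 (shut) to 1.0 (fully open); "grip_force": force on a finger pad.
Only numpy, scipy, OpenCV 4.12 (cv2) and the standard library are available. Lean on these libraries where they do the work, as an engineer would, in place of code of your own. Each camera call takes 0.05 s, during which the arm holds its last target. There are 200 camera calls.

## Task

Push the top of the round forming bar sideways with the fingertips so that it rolls away from the flange of the sheet metal blank, and stop it right on the red bend line: centred over the line, lying along it, with the line still showing past both ends. Roll it, do not drag it (that scratches the sheet) and do not pick it up; leave it lying still, and do not disturb the spacer bars, the punch or the mallet.

Things in the scene. Friction and masses are not known exactly. Their poses are not given: they have to be found in the camera images.
- bar: Forming bar: dark steel tube, 32 mm diameter, 150 mm long, 0.4 to 0.65 kg, yellow ring at one end. Lies on the blank 70 to 86 mm from the bend line, parallel to it within 2 degrees. Origin on its axis at mid-length, 16 mm above the web; x along the bar, y and z turn as it rolls. A fingertip set on its top with 5 to 10 N rolls it by friction, going twice as far as the bar; let go, it stops within mm.
- bend_line (a point): Middle of the red bend line (4 mm wide, 250 mm long), painted across the web of the blank. x along the line, y across, z up. The blank: galvanised channel centred here, fast on the cabinet top, 250 mm long (x), flat web 210 mm wide (y) and 3 mm thick (this point on its upper face, z = 3 mm); along both y edges a 3 mm flange is folded up to z = 20 mm.
- spacer_a: Aluminium spacer bar lying loose on the blank on the other side of the bend line from the forming bar, 120 x 20 x 12 mm, 78 g. Origin at the centre of its underside, x along its length. To be left alone.
- spacer_b: A second such spacer bar, 120 x 20 x 12 mm, loose in the tray. Origin at the centre of its underside, x along its length. To be left alone.
- punch: Steel acute press brake punch, 100 mm long section, 86 mm from tang to tip, 24 mm thick, 0.9 kg, lying loose in the tray. Origin on its underside, x along its length. To be left alone.
- mallet: Rubber mallet lying loose in the tray: black head 55 mm diameter and 95 mm long, wooden handle. Origin on the tray's floor under the handle, x along the handle with the head towards +x (head's centre at x 120 mm). Top of the head 55 mm above the tray's floor. To be left alone.
- tray: Turquoise enamel tool tray, 360 (x) x 200 (y) x 38 mm, walls 5 mm, floor 5 mm thick, fast on the cabinet top. Origin at the centre of its underside.

How it is judged:
By the outcome, as a careful person would: the job done as asked, in the order asked, and still so for the second after the job is handed in, with the robot touching nothing.
It also fails if it takes over 64 s, if anything falls off the work surface, if the arm or the gripper's body presses on something with over 40 N, if the wrist force passes 120 N, or if a joint passes its speed limit or range.

## Working session

There is one attempt and no reset: what is moved stays moved. The work goes in short steps, each a Python script; the robot and the scene stay as the last script left them, time stands still between calls to the robot, and variables do not carry over. Pictures are saved under pics/ and viewed, at most 10 in all, crops included, and the job is handed in when it is done.

```bash
ls; mkdir -p pics; cat > h.py <<'E'
import numpy as np, cv2
from station import ctrl
def save(n,name):
    im=ctrl.capture(n); cv2.imwrite('pics/'+name,im[:,:,::-1]); return im
def ray(n,px,z):
    c=ctrl.camera_model(n);R=np.array(c['R']);t=np.array(c['t'])
    d=R.T@np.array([(px[0]-c['cx'])/c['fx'],(px[1]-c['cy'])/c['fy'],1]);o=-R.T@t
    return o+d*(z-o[2])/d[2]
E
python3 - <<'E'
from h import *
a=save('scene','s1.png');b=save('top','t1.png')
cv2.imwrite('pics/t1b.png',b[:,:,::-1])
for n in ('scene','top'):
    for k in ('bar','bend_line','spacer_a'):
        print(n,k,[(np.round(p['pixel'],1),round(p['conf'],2),ray(n,p['pixel'],.019 if k=='bar' else .003).round(4)) for p in ctrl.place_of(k,n)[:2]])
    c=ctrl.camera_model(n);print(-np.array(c['R']).T@np.array(c['t']))
    r=ctrl.regions_of('bar',n)
    for q in r[:2]: print(q['box'],q['conf'],cv2.minAreaRect(np.argwhere(q['region'])[:,::-1].astype(np.float32)))
E
```

```text
pics
scene bar [(array([289. , 295.8]), 0.86, array([ 0.5525, -0.0685,  0.019 ]))]
scene bend_line [(array([288.4, 297.2]), 0.59, array([ 0.5498, -0.0681,  0.003 ])), (array([303.1, 272.7]), 0.56, array([ 0.5404, -0.0024,  0.003 ]))]
scene spacer_a [(array([363. , 160.4]), 0.92, array([0.4738, 0.3424, 0.003 ])), (array([314.6, 237.6]), 0.67, array([0.5078, 0.0847, 0.003 ]))]
[ 0.77228665 -0.29089305  0.99229059]
[256.3, 277.8, 325.5, 320.3] 0.58 ((290.3416748046875, 296.7423095703125), (69.2627182006836, 15.479100227355957), 24.27444076538086)
top bar [(array([415.2, 167.3]), 0.78, array([ 0.5511, -0.0617,  0.019 ]))]
top bend_line [(array([387.4, 179. ]), 0.64, array([0.5296, 0.0007, 0.003 ]))]
top spacer_a [(array([352.9, 185.9]), 0.73, array([0.5155, 0.0809, 0.003 ])), (array([235. , 209.1]), 0.65, array([0.4691, 0.3508, 0.003 ]))]
[0.27804391 0.1613881  0.96056489]
[400.8, 131.9, 432.3, 198.1] 0.97 ((417.4000244140625, 164.70001220703125), (67.98896026611328, 16.127614974975586), 71.56504821777344)
[226.0, 180.6, 247.5, 236.1] 0.29 ((236.923095703125, 207.88462829589844), (11.178619384765625, 53.93193817138672), 11.309932708740234)
```

```bash
python3 - <<'E'
import cv2
a=cv2.imread('pics/t1.png');b=cv2.imread('pics/s1.png')
cv2.imwrite('pics/tc.png',cv2.resize(a[90:240,300:500],None,fx=4,fy=4,interpolation=2))
cv2.imwrite('pics/sc.png',b)
E
```

```text
(no output)
```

View pics/tc.png

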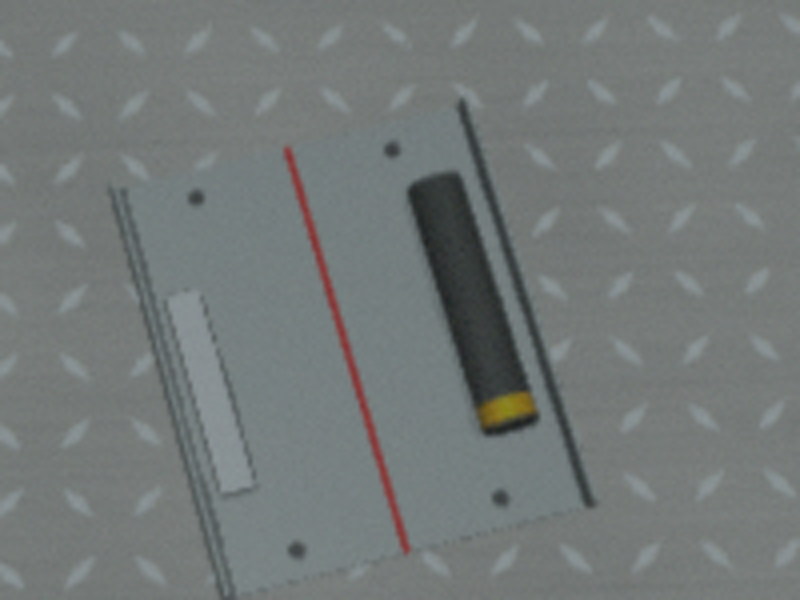

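View pics/sc.png

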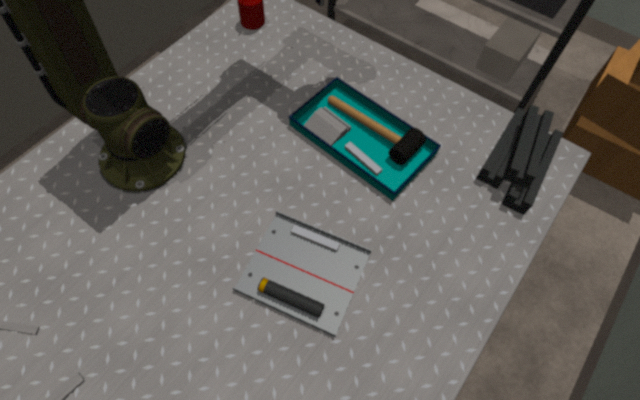

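The crop shows the red line from crop (288,148) to (407,553), with the bar to its right from (435,180) to (510,425). Spacer_a is on the far side of the line. Next I fit the line and the bar in both cameras.

```bash
cat >> h.py <<'E'
def pts(n,P,z): return np.array([ray(n,p,z)[:2] for p in P])
def fit(X):
    c=X.mean(0); u=np.linalg.svd(X-c)[2][0]; u=u*np.sign(u[0]); s=(X-c)@u
    return c+u*(s.max()+s.min())/2,u,np.ptp(s)
def line(n,im):
    i=im.astype(int); m=(i[...,0]-np.maximum(i[...,1],i[...,2])>35)
    k,l,st,_=cv2.connectedComponentsWithStats(m.astype(np.uint8))
    # component nearest the blank
    best=min(range(1,k),key=lambda j:abs(st[j,4]-150)+1e3*(np.hypot(*(ray(n,np.argwhere(l==j)[:,::-1].mean(0),.003)[:2]-[.535,0]))>.1))
    return fit(pts(n,np.argwhere(l==best)[:,::-1],.003))
def bar(n):
    r=[q for q in ctrl.regions_of('bar',n)]
    if not r: return None
    P=np.argwhere(r[0]['region'])[:,::-1]
    (c,wh,a)=cv2.minAreaRect(P.astype(np.float32))
    return fit(pts(n,P,.019))
E
python3 - <<'E'
from h import *
for n in ('scene','top'):
    im=cv2.imread(f'pics/{"s" if n=="scene" else "t"}1.png')[:,:,::-1]
    for c,u,L in (line(n,im),bar(n)): print(n,c.round(4),np.degrees(np.arctan2(u[1],u[0])).round(2),L.round(3))
print(ctrl.sense()['t'],ctrl.sense()['tool_rot'],ctrl.sense()['force'])
E
```

```text
scene [0.5371 0.0022] 12.8 0.248
scene [ 0.5549 -0.0688] 12.81 0.155
top [0.5375 0.0037] 12.71 0.247
top [ 0.5583 -0.0663] 13.0 0.159
0.6 [ 1.29756710e-05  9.84747222e-01 -1.73991118e-01  7.12478303e-06] [-0.01195455 -0.10745807 -0.8172373 ]
```

```bash
cat >> h.py <<'E'
TH=np.radians(12.75); U=np.array([np.cos(TH),np.sin(TH)]); V=np.array([-np.sin(TH),np.cos(TH)])
LC=np.array([.5373,.003])
def quat(a): return [0,np.cos(a/2),np.sin(a/2),0]   # tool x at world angle a, z down
def P(c,z): return [c[0],c[1],z]
E
python3 - <<'E'
from h import *
b=np.array([.5566,-.0676])
for a in (TH+np.pi/2,TH-np.pi/2): print(a,ctrl.solve_ik(P(b,.09),quat(a)))
ctrl.set_gripper(.5)
A=TH-np.pi/2
s=b-.0075*V
ctrl.move_pose(P(s,.085),quat(A))
s0=ctrl.sense(); print(s0['t'],s0['tool_pos'],s0['force'],s0['finger_gap'])
print(ctrl.move_linear(P(s,.045),max_speed=.02,guard=5))
s1=ctrl.sense(); print(s1['t'],s1['tool_pos'],s1['force']-np.array(s0['force']),s1['torque'])
E
```

```text
1.7933258064241735 None
-1.3482668471656196 [ 0.23720355 -0.02122285 -0.27588894  0.         -1.31613024 -0.01467407]
3.7333 [ 0.55852601 -0.0742242   0.08522427] [0.83149733 0.91357549 0.33649088] 0.5009087168408592
True
5.1167 [ 0.55832448 -0.07527876  0.05514115] [-1.39154966 -1.06708728  3.48456771] [-0.07396438  0.26260588 -0.00059872]
```

```bash
cat >> h.py <<'E'
A=TH-np.pi/2
def press(f0,target=7.):
    # lower by small steps until the vertical force reaches the target
    p=np.array(ctrl.sense()['tool_pos']); z=p[2]
    for _ in range(8):
        f=ctrl.sense()['force'][2]-f0
        if f>=target: break
        z-=.0003; ctrl.move_linear([p[0],p[1],z],quat(A),max_speed=.01)
    return z,f
E
python3 - <<'E'
from h import *
z,f=press(.34); s=ctrl.sense(); print(z,f,s['t'],s['tool_pos'])
p=np.array(s['tool_pos']); e=p[:2]+.030*V
ctrl.move_linear(P(e,z),quat(A),max_speed=.04)
s=ctrl.sense(); print(s['t'],s['tool_pos'],s['force'])
ctrl.move_linear(P(e,z+.02),quat(A),max_speed=.1)
for n in ('scene','top'):
    save(n,f'{n}2.png'); r=bar(n)
    if r: d=r[0]-LC; print(n,r[0].round(4),'across',(d@V).round(4),'along',(d@U).round(4),np.degrees(np.arctan2(r[1][1],r[1][0])).round(2),r[2].round(3))
E
```

```text
0.05394114944235419 7.84023620189142 6.1167 [ 0.55872449 -0.07553218  0.05506753]
7.0083 [ 0.55209059 -0.04655283  0.05504504] [-4.45478596 -0.44394785  8.3363021 ]
scene [ 0.5505 -0.0549] across -0.0594 along 0.0001 12.93 0.155
top [ 0.5439 -0.05  ] across -0.0531 along -0.0053 16.45 0.137
```

```bash
python3 - <<'E'
import cv2,numpy as np
f=lambda n,y,x:cv2.resize(cv2.imread(f'pics/{n}2.png')[y:y+150,x:x+200],(400,300),interpolation=2)
cv2.imwrite('pics/c2.png',np.hstack([f('scene',200,200),f('top',90,300)]))
E
```

```text
(no output)
```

View pics/c2.png

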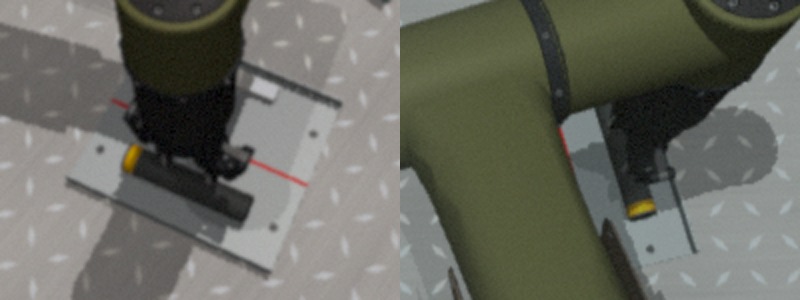

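The bar rolled about 15 mm for 30 mm of finger travel and stayed parallel. The scene view shows it intact next to the raised fingers. I'll do three more strokes.

```bash
cat >> h.py <<'E'
def stroke(across,along,travel,back=None):
    back=travel/4 if back is None else back
    s=LC+V*(across-back)+U*along
    p=ctrl.sense()['tool_pos']
    if p[2]<.065: ctrl.move_linear([p[0],p[1],.066],quat(A),max_speed=.1)
    ctrl.move_linear(P(s,.063),quat(A),max_speed=.12); ctrl.wait(.1)
    f0=ctrl.sense()['force'][2]
    g=ctrl.move_linear(P(s,.050),quat(A),max_speed=.02,guard=5)
    z,f=press(f0); p=np.array(ctrl.sense()['tool_pos'])
    e=s+travel*V
    ctrl.move_linear(P(e,z),quat(A),max_speed=.04)
    q=ctrl.sense(); dv=(np.array(q['tool_pos'])-p)[:2]@V
    print(g,'z',round(z,4),'f',round(f,1),'end f',np.round(q['force'],1),'travel',dv.round(4),'t',q['t'])
    ctrl.move_linear(P(e,.07),quat(A),max_speed=.1)
    return across+dv/2
def look(n,save_as):
    save(n,save_as); r=bar(n)
    if r: d=r[0]-LC; print(n,'across',(d@V).round(4),'along',(d@U).round(4),np.degrees(np.arctan2(r[1][1],r[1][0])).round(2),r[2].round(3))
E
python3 - <<'E'
from h import *
x=-.0585
for i in range(3):
    x=stroke(x,0,.030); print(x); look('scene',f'k{i}.png')
E
```

```text
True z 0.0543 f 7.9 end f [-3.  -0.3  7. ] travel 0.0304 t 10.1
-0.043295041359807405
scene across -0.0447 along 0.0011 13.04 0.152
True z 0.0543 f 7.1 end f [-3.6  0.3  7.1] travel 0.0305 t 13.025
-0.02805725767274158
scene across -0.0293 along 0.0001 13.14 0.155
True z 0.0543 f 7.3 end f [-3.5  0.5  6.4] travel 0.0304 t 15.95
-0.012839346845716306
scene across -0.015 along 0.0006 12.72 0.155
```

```bash
cat > chk.py <<'E'
from h import *
import sys
k=sys.argv[1]
p=ctrl.sense()['tool_pos']; ctrl.move_linear([p[0],p[1],.14],quat(A),max_speed=.25)
ctrl.move_j([1.2,.04,.085,0,-1.615,-.334])
for n in ('scene','top'): look(n,f'{n}_{k}.png')
print(ctrl.sense()['t'])
f=lambda n,y,x:cv2.resize(cv2.imread(f'pics/{n}_{k}.png')[y:y+150,x:x+150],(400,400),interpolation=2)
cv2.imwrite(f'pics/c_{k}.png',np.hstack([f('scene',200,230),f('top',100,320)]))
E
python3 chk.py 5
```

```text
scene across -0.0138 along 0.0007 12.77 0.155
top across -0.0133 along 0.0049 12.95 0.158
18.8
```

View pics/c_5.png

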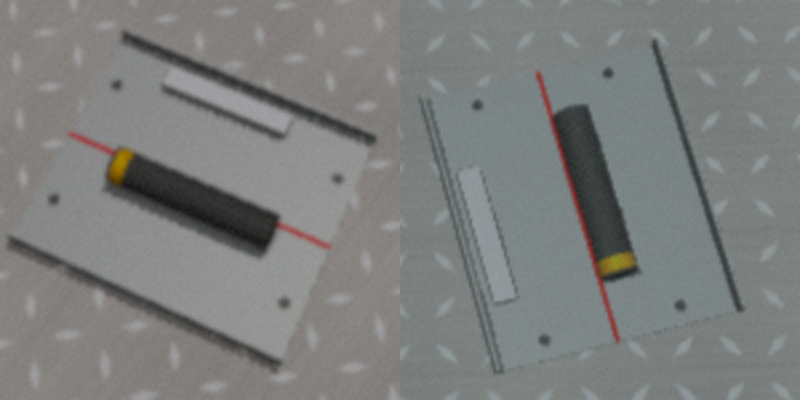

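The bar is parallel to the line, about 13.5 mm short of it. Both cameras agree, with line offsets of −0.7 and +0.6 mm taken into account. One last stroke remains.

```bash
python3 - <<'E'
from h import *
x=-.0135
s=LC+V*(x-.0067)
ctrl.move_pose(P(s,.11),quat(A))
print(stroke(x,0,.0267))
E
python3 chk.py 6
```

```text
True z 0.054 f 7.8 end f [-4.3 -0.5  9.3] travel 0.0272 t 23.6167
0.00010845759271413402
scene across -0.001 along 0.0009 12.9 0.154
top across 0.4552 along -0.005 -3.0 0.306
26.325
```

View pics/c_6.png

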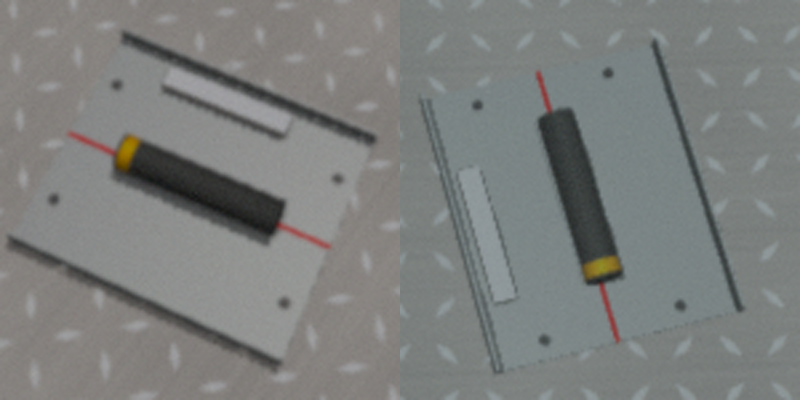

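The line now shows past both ends of the bar in both views. The top network reported something else, so I'll segment the saved top picture myself.

```bash
python3 - <<'E'
from h import *
for k in (5,6):
    im=cv2.imread(f'pics/top_{k}.png')[:,:,::-1]
    x0,y0=365,130; m=np.zeros((400,640),bool); s=im[y0:y0+80,x0:x0+50].astype(int)
    dark=(s.max(2)<85)|((s[...,0]-s[...,2])>50)&(s[...,1]>s[...,2]+30)
    n,l,st,_=cv2.connectedComponentsWithStats(dark.astype(np.uint8)); j=1+st[1:,4].argmax()
    m[y0:y0+80,x0:x0+50]=l==j
    c,u,L=fit(pts('top',np.argwhere(m)[:,::-1],.019)); 
    print(k,'rel line',((c-[.5375,.0037])@V).round(4),np.degrees(np.arctan2(u[1],u[0])).round(2),L.round(3))
E
```

```text
Traceback (most recent call last):
  File "h.py", line 9, in pts
    def pts(n,P,z): return np.array([ray(n,p,z)[:2] for p in P])
                                     ~~~^^^^^^^
  File "h.py", line 6, in ray
    c=ctrl.camera_model(n);R=np.array(c['R']);t=np.array(c['t'])
ValueError: time passes only in moves, steps and waits
```

```bash
sed -i 's/^def ray/import functools\ncm=functools.lru_cache(ctrl.camera_model)\ndef ray/; s/c=ctrl.camera_model(n);R/c=cm(n);R/' h.py; python3 - <<'E'
from h import *
ctrl.wait(.05)
for k in (5,6):
    im=cv2.imread(f'pics/top_{k}.png')[:,:,::-1]
    x0,y0=365,130; m=np.zeros((400,640),bool); s=im[y0:y0+80,x0:x0+50].astype(int)
    dark=(s.max(2)<85)|((s[...,0]-s[...,2])>50)&(s[...,1]>s[...,2]+30)
    n,l,st,_=cv2.connectedComponentsWithStats(dark.astype(np.uint8)); j=1+st[1:,4].argmax()
    m[y0:y0+80,x0:x0+50]=l==j
    c,u,L=fit(pts('top',np.argwhere(m)[:,::-1],.019)); 
    print(k,'rel line',((c-[.5375,.0037])@V).round(4),np.degrees(np.arctan2(u[1],u[0])).round(2),L.round(3))
E
```

```text
5 rel line -0.014 12.94 0.156
6 rel line -0.0004 12.94 0.156
```

Both cameras put the bar within about 0.5 mm of the line and 0.2° of parallel.

```bash
python3 -c "
from station import ctrl
print(ctrl.finish_job())"
```

```text
the job is handed in; nothing more can be done
None
```

The forming bar was rolled onto the red bend line in five fingertip strokes and the job is handed in: both cameras put it within about 0.5 mm of the line and 0.2° of parallel, with the line showing past both ends and spacer_a not touched.

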